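# Set the training supply's step lever to its third click

## Task

With a fingertip, first push the orange lever of the low-voltage supply gently back to its zero stop, the end with the red mark; then push it the other way through its clicks, counting them, and leave it resting in the third click from zero. Never let it run past the third click, never pinch it between the fingers, and leave everything else on the bench undisturbed.

Things in the scene. Friction and masses are not known exactly. Their poses are not given: they have to be found in the camera images.
- supply: grey low-voltage training supply bolted to the bench, 200 x 260 x 71 mm (x, y, z), black top panel; origin at the centre of its underside, z up, x away from the robot at yaw 0 (turned by up to 0.4 rad). A slot runs along its y on the top at x = -20 mm, y = -59 to 59 mm; white marks beside it show the lever's resting places, a red one the zero. A small jar stands on the far left corner.
- lever_top (a point): centre of the top face of the lever's orange plastic grip, 113 mm above the bench. The grip is an upright block 26 mm (supply x) by 16 mm (along the slot) by 34 mm high, its underside 8 mm above the panel; the point moves and turns with the lever, axes as the supply's
- zero_mark (a point): point on the slot, at the height of the top panel (71 mm), above which the middle of the lever stands when it is at zero; fixed to the supply, axes as the supply's
- lever (a joint): travel of the lever from its zero stop along the supply's +y (robot's left), 0 to 0.09 m. Spring detents at 0, 0.018, 0.036, 0.054 (third click), 0.072, 0.09, crests half-way. Pushing it towards a crest takes a nearly constant 4 to 5 N; over the last 3 mm it vanishes and the lever snaps ahead by itself into the next detent and stays. It starts in the first or second click.
- jar_mid (a point): middle of a small clear screw jar with a blue cap, 36 mm across and 45 mm high, standing on the supply; bystander
- motor_mid (a point): middle of a small motor on a blue base, 50 x 36 x 37 mm, loose on the bench; bystander
- gear_mid (a point): middle of a green toothed wheel, 62 mm across and 26 mm high with its hub, loose on the bench; bystander
- screwdriver_grip (a point): middle of the handle of a screwdriver lying on the bench; bystander

How it is judged (in metres and radians):
On the way, in this order (a step that is already met when the one before it is completed fails the run):
1. the lever is back at its zero stop (within 4 mm) (value of joint lever below 0.004 m), for 0.2 s.
2. the lever rests in the third click from zero (54 mm, within 5 mm) (value of joint lever between 0.049 and 0.059 m), for 0.2 s.
At the end, for the whole second after the job is handed in: the lever rests in the third click (0.054 m, within 5 mm), still, and the jar, motor, wheel and screwdriver are within 15 mm of where they stood (all of step 2 and velocity of joint lever between -0.01 and 0.01 m/s and distance of each of jar_mid, motor_mid, gear_mid, screwdriver_grip from where it was at the start of the episode below 0.015 m); the robot touches nothing.
It fails at once if the lever goes past the third click (over the crest at 63 mm) (value of joint lever above 0.063 m).
It fails at once if the lever is pushed with more than 30 N (contact force between any of the fingers, the arm and lever above 30 N).
It fails at once if the lever is pinched: pressed on both of its opposite halves at once (contact force between the fingers and lever_c0 above 2.5 N and contact force between the fingers and lever_c1 above 2.5 N).
It fails at once if a bystander is lifted or shifted by more than 15 mm (distance of any of jar_mid, motor_mid, gear_mid, screwdriver_grip from where it was at the start of the episode above 0.015 m).
It also fails if it takes over 72 s, if anything falls off the work surface, if the arm or the gripper's body presses on something with over 40 N, if the wrist force passes 120 N, or if a joint passes its speed limit or range.

## Robot

A 7-joint arm with a two-finger parallel gripper is mounted at the origin on the work surface. World frame = base frame: x ahead of the robot, y to its left, z up, the work surface at z = 0. Lengths are in mm, angles in degrees, forces in N, time in s.
With the tool pointing down it reaches from about 350 to 900 mm from the base axis. Payload 8.1 kg.
Tool frame: the origin (TCP) lies at the very end of the fingers, on their centre line; the grasp point (between the pads) lies 19 mm behind it; z points along the fingers, y is the line along which they close (so a half turn about z gives the same grasp; the last joint's range is limited). The gripper opens to 85 mm and grips with 20 to 120 N. Pads are 22 mm wide; open, the fingers measure 114 mm over their backs; the gripper's body (76 mm by 85 mm) begins 54 mm behind the grasp point. The pads swing forward as they close: fully open they stand 13 mm farther back than shut.
Start: joints at [68.09, 24.895, 1.432, 90.138, -0.665, 64.973, -4.303], TCP at [172.578, -600.715, 231.323] pointing down, gripper open.
Joint ranges: [-149.89, 149.89], [-25.12, 119.58], [-72.63, 75.52], [4.76, 147.25], [-75.54, 255.54], [6.69, 114.76], [-157.13, 157.13]. Speed limits (degrees/s): [127.2, 127.2, 172.46, 172.46, 180, 180, 180].

## Interface

Orientations are given as [roll, pitch, yaw] about the fixed x, y, z axes, in that order (R = Rz(yaw) Ry(pitch) Rx(roll)).
In Python, from bench import env gives the robot as it stands.
- The arm moves only by the shell command python3 -m creep 'ROWS' [FORCE]. ROWS is JSON, a list that holds one entry, the list of rows, each a list of 5 numbers: the shift along the tool's x, y, z in m, then the turn about the tool's z in rad, then the finger opening in m, from 0 to 0.0854. In form: [[[dx, dy, dz, yaw, fingers], ...]]. A call has 1 to 20 rows; each row is the pose to reach, as a shift and turn from the pose commanded when the call began, along the tool's axes at that moment; what a row does not reach only later rows make up. A row lasts 1/12 s, in which the tool goes at most 41.7 mm and 7.16 degrees, less where a joint would pass 70% of its speed; a pose out of reach is approached as far as the arm can. A call with a gripper value outside its range is refused whole. The fingers move at their own pace and stop on an object; FORCE is the grip in N (left out, the last holds). Time passes only in rows, so rows that repeat a pose let the fingers close. It gives the time, the measured TCP pose, the force and the opening at its end, in the units of the state.
- env.state(): the state, without advancing time (a new reading comes with each control period).
- env.snapshot(name): name is "scene" or "top" or "wrist"; returns a dict with "color" (420x560x3 uint8, red, green, blue), "z_map" (420x560 float32, mm along the optical axis (not along the pixel's ray), 0 where there is no reading), "K" (3x3 intrinsics, pixels), "T" (4x4, takes a point from camera to world coordinates). Camera axes: x right, y up, looking along -z (the intrinsics and any distortion apply to the point x, -y, -z); pixel columns grow to the right and rows downward; lengths in mm; the calibration is good to about 2 mm. A picture is of the moment at which its call begins.
- env.close_job(): hands the job in, once; it reports no verdict.
The state is a dict: "time_s": time; "joint_pos": joint angles; "joint_vel": joint speeds; "joint_efforts": joint torques, N m; "tool_pos": TCP position; "tcp_rot": TCP orientation; "ft_force": force on the tool from outside, world axes, zero at the start; "torque": the same for the moment, N m; "finger_gap": finger opening in mm.
Only numpy, scipy, OpenCV 4.12 (cv2) and the standard library are available. Lean on these libraries where they do the work, as an engineer would, in place of code of your own. Each camera call takes 0.05 s, during which the arm holds its last target. There are 200 camera calls.

## Working session

There is one attempt and no reset: what is moved stays moved. The work goes in short steps, Python scripts to look and compute and a shell command to move; the robot and the scene stay as the last step left them, time stands still between calls to the robot, and variables do not carry over. Pictures are saved under pics/ and viewed, on a budget of 10 in all, crops included, one or two more only if the job needs it, and the job is handed in when it is done.

```bash
ls; mkdir -p pics; cat > h.py <<'E'
import numpy as np, cv2
from bench import env
def snap(n,f=None):
    s=env.snapshot(n)
    if f: cv2.imwrite('pics/'+f,s['color'][:,:,::-1])
    np.savez('last_'+n,**{k:s[k] for k in('color','z_map','K','T')}); return s
def pt(s,u,v,z=None):
    K=np.array(s['K']);T=np.array(s['T']);d=np.array([(u-K[0,2])/K[0,0],-(v-K[1,2])/K[1,1],-1])
    if z is None: k=s['z_map'][int(round(v)),int(round(u))]
    else: k=(z-T[2,3])/(T[:3,:3]@d)[2]
    return T[:3,:3]@(d*k)+T[:3,3]
E
python3 - <<'E'
from h import *
a=snap('top','top.png');b=snap('scene','scene.png')
print({k:np.round(v,3) for k,v in env.state().items()})
print(a['K'],a['T'])
E
```

```text
pics
{'time_s': np.float64(0.1), 'joint_pos': array([68.091, 24.932,  1.43 , 90.184, -0.666, 64.975, -4.304]), 'joint_vel': array([-0.087, -0.109,  0.041, -0.047, -0.007,  0.012, -0.007]), 'joint_efforts': array([ 3.0000e-03, -6.7176e+01,  1.0280e+00, -3.1690e+01,  1.6000e-02,
        7.0000e-03,  0.0000e+00]), 'tool_pos': array([ 172.432, -600.254,  230.611]), 'tcp_rot': array([-1.79917e+02,  6.00000e-03,  1.60260e+01]), 'ft_force': array([-0.264, -0.052, -0.601]), 'torque': array([-0.019, -0.022,  0.005]), 'finger_gap': np.float64(85.233)}
[[475.63346923   0.         276.26946211]
 [  0.         475.63346923 200.6720422 ]
 [  0.           0.           1.        ]] [[ 1.80688209e-02  9.83705293e-01 -1.78878210e-01  2.73072070e+02]
 [-9.99825043e-01  1.86426868e-02  1.52757607e-03  4.13403788e+01]
 [ 4.83745511e-03  1.78819312e-01  9.83870039e-01  1.41968597e+03]
 [ 0.00000000e+00  0.00000000e+00  0.00000000e+00  1.00000000e+00]]
```

View pics/top.png

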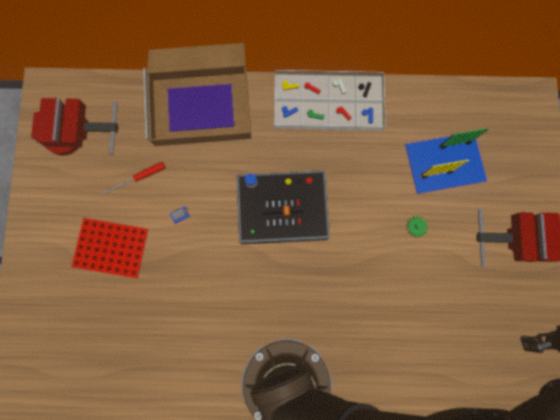

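The top view shows the supply at about (283,207), the lever at (286,210), the jar at (251,181), the motor at (180,214), the wheel at (417,227) and the screwdriver at (150,172). Next I'll enlarge the supply.

```bash
python3 - <<'E'
from h import *
s=np.load('last_top.npz')
c=s['color'][165:250,230:335,::-1]
cv2.imwrite('pics/crop.png',cv2.resize(c,None,fx=7,fy=7,interpolation=cv2.INTER_CUBIC))
for u,v in [(286,210),(260,225),(284,208)]: print(pt(s,u,v))
E
```

```text
[485.11467717  11.71557646 110.91795862]
[446.99319936  84.45705049  69.61187859]
[489.81541372  17.46780147 115.98930228]
```

View pics/crop.png

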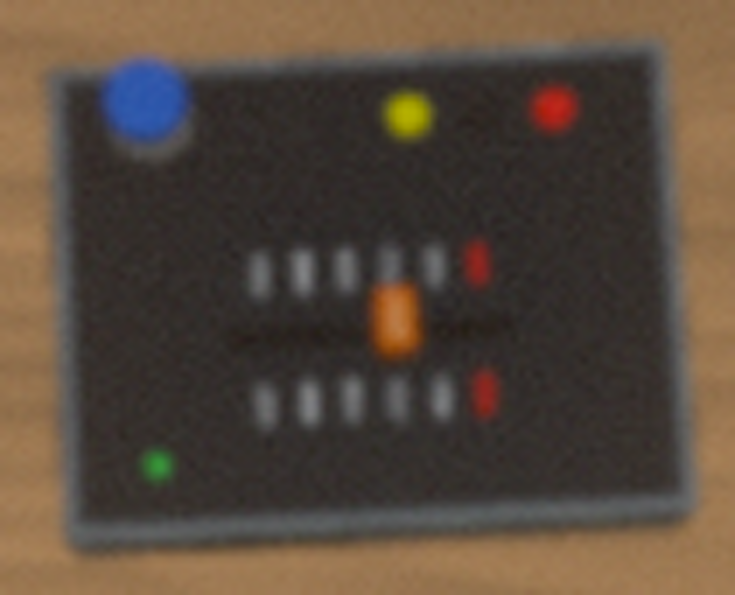

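The crop shows the red zero marks at (478,264) and (485,395), and the fifth marks at (260,275) and (267,405). The lever, at (396,320), sits at the second pair of marks from zero.

```bash
python3 - <<'E'
from h import *
s=np.load('last_top.npz')
P=lambda u,v,z:pt(s,(u+.5)/7-.5+230,(v+.5)/7-.5+165,z)
z0=(P(478,264,71)+P(485,395,71))/2; z5=(P(260,275,71)+P(267,405,71))/2
print(z0,z5,np.linalg.norm(z5-z0)); d=z5-z0
yaw=np.degrees(np.arctan2(-d[0],d[1]));print('yaw',yaw)
# corners of top
for c in [(55,75),(660,45),(690,500),(75,525)]: print(P(*c,71))
L=P(396,318,113);print('lever',L,(L-z0)@d/np.linalg.norm(d))
print('jar',P(145,100,116))
for k in (0,18,36,54): print(k,z0+d/90*k)
E
```

```text
[487.57153631 -24.72167755  71.        ] [481.53284597  64.56348181  71.        ] 89.48913600781857
yaw 3.869236014855009
[591.18565594 153.57566003  71.        ]
[608.85095751 -97.93283748  71.        ]
[ 418.9305723  -110.16303347   71.        ]
[404.12417286 139.3516418   71.        ]
lever [484.78484549  11.36520811 113.        ] 36.19267594203809
jar [570.97507774 113.40562766 116.        ]
0 [487.57153631 -24.72167755  71.        ]
18 [486.36379824  -6.86464568  71.        ]
36 [485.15606018  10.99238619  71.        ]
54 [483.94832211  28.84941807  71.        ]
```

```bash
python3 -m creep '[[[0.12,-0.137,0,0.05,0],[0.481,-0.549,0,0.212,0],[0.481,-0.549,0,0.212,0],[0.481,-0.549,0,0.212,0],[0.481,-0.549,0,0.212,0],[0.481,-0.549,0,0.212,0],[0.481,-0.549,0,0.212,0],[0.481,-0.549,0,0.212,0],[0.481,-0.549,0,0.212,0],[0.481,-0.549,0,0.212,0],[0.481,-0.549,0,0.212,0],[0.481,-0.549,0,0.212,0],[0.481,-0.549,0,0.212,0],[0.481,-0.549,0,0.212,0],[0.481,-0.549,0,0.212,0],[0.481,-0.549,0,0.212,0],[0.481,-0.549,0,0.212,0],[0.481,-0.549,0,0.212,0],[0.481,-0.549,0,0.212,0],[0.481,-0.549,0,0.212,0]]]' 30
```

```text
time_s: 1.77
tool_pos: [483.2, 61.1, 230.8]
tcp_rot: [-180.0, 0.1, 4.1]
ft_force: [-0.6, -1.3, -0.3]
finger_gap: 0.0
```

```bash
python3 -m creep '[[[0,0,0.03,0,0],[0,0,0.06,0,0],[0,0,0.09,0,0],[0,0,0.1,0,0],[0,0,0.1,0,0]]]'; python3 - <<'E'
from h import *
snap('wrist','w1.png')
E
```

```text
time_s: 2.18
tool_pos: [481.2, 58.0, 129.2]
tcp_rot: [179.9, 0.3, 3.8]
ft_force: [0.1, -0.4, -0.1]
finger_gap: 0.4
```

View pics/w1.png

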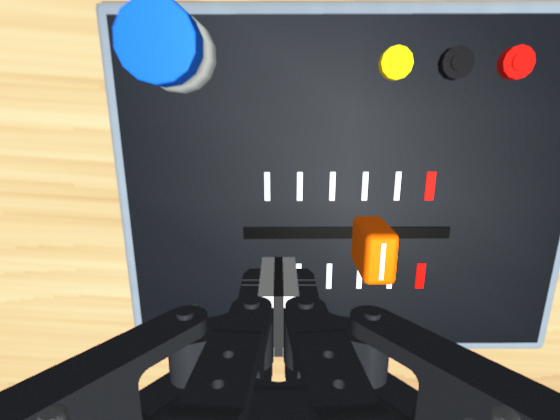

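The wrist view shows the closed fingertips at about (279,262) on the left of the lever. The lever's top is at about (381,261), the red marks are at (430,186) and (421,276), and the jar is well clear. Now I'll refine the positions from this view.

```bash
python3 - <<'E'
from h import *
s=np.load('last_wrist.npz')
P=lambda u,v,z:pt(s,u,v,z)
a,b=P(430.5,186,71),P(421,276,71);z0=(a+b)/2
f=P(267,186,71); d=a-f; d=-d/np.linalg.norm(d)
print('z0',z0,'a-f',np.linalg.norm(a-f),'yaw',np.degrees(np.arctan2(-d[0],d[1])))
L=P(382,261,113);print(L,(L-z0)@d)
print(L@d, env.state()['tool_pos']@d)
for p in [(262,270),(297,270)]:print('finger edges',P(*p,131))
E
```

```text
z0 [487.34171225 -27.18805143  71.        ] a-f 91.07718446442294 yaw 3.6934674551160196
[485.05053081   9.42635472 113.        ] 36.68595145308343
-21.83946679168567 27.428397464923755
finger edges [485.0672562   64.80541105 131.        ]
finger edges [485.99933202  50.24326762 131.        ]
```

```bash
python3 -m creep '[[[0.003,0,0.02,0,0],[0.003,0,0.037,0,0],[0.003,0,0.037,0,0],[0.003,0,0.037,0,0]]]'; python3 -m creep '[[[0,0.005,0,0,0],[0,0.01,0,0,0],[0,0.015,0,0,0],[0,0.018,0,0,0],[0,0.02,0,0,0],[0,0.02,0,0,0]]]'
```

```text
time_s: 2.57
tool_pos: [486.7, 59.7, 95.5]
tcp_rot: [180.0, -0.0, 3.9]
ft_force: [-0.5, -0.8, 0.3]
finger_gap: 0.1
time_s: 3.07
tool_pos: [487.8, 39.2, 94.5]
tcp_rot: [180.0, -0.0, 3.8]
ft_force: [-0.4, 0.6, -1.0]
finger_gap: -0.1
```

```bash
for i in 1; do python3 -m creep '[[[0,0.001,0,0,0],[0,0.002,0,0,0],[0,0.003,0,0,0],[0,0.004,0,0,0],[0,0.005,0,0,0],[0,0.005,0,0,0]]]'; python3 -m creep '[[[0,0.001,0,0,0],[0,0.002,0,0,0],[0,0.003,0,0,0],[0,0.003,0,0,0]]]';python3 -m creep '[[[0,0.001,0,0,0],[0,0.002,0,0,0],[0,0.003,0,0,0],[0,0.003,0,0,0]]]'; python3 -m creep '[[[0,0.001,0,0,0],[0,0.002,0,0,0],[0,0.003,0,0,0],[0,0.003,0,0,0]]]'; done
```

```text
time_s: 3.57
tool_pos: [488.0, 34.8, 94.2]
tcp_rot: [180.0, 0.0, 3.9]
ft_force: [-0.0, -0.1, -0.2]
finger_gap: -0.1
time_s: 3.9
tool_pos: [488.2, 32.0, 94.3]
tcp_rot: [-180.0, 0.0, 3.9]
ft_force: [-0.5, 1.1, -0.3]
finger_gap: 0.2
time_s: 4.23
tool_pos: [488.3, 30.0, 94.3]
tcp_rot: [-179.9, -0.0, 3.9]
ft_force: [-0.4, 4.8, -0.6]
finger_gap: 0.0
time_s: 4.57
tool_pos: [488.5, 27.0, 94.3]
tcp_rot: [-179.9, -0.0, 3.9]
ft_force: [-0.0, 5.3, 0.0]
finger_gap: -0.4
```

```bash
R='x'; python3 -m creep '[[[0,0.001,0,0,0],[0,0.002,0,0,0],[0,0.003,0,0,0],[0,0.003,0,0,0]]]'; python3 -m creep '[[[0,0.001,0,0,0],[0,0.002,0,0,0],[0,0.003,0,0,0],[0,0.003,0,0,0]]]';python3 -m creep '[[[0,0.001,0,0,0],[0,0.002,0,0,0],[0,0.003,0,0,0],[0,0.003,0,0,0]]]'; python3 -m creep '[[[0,0.001,0,0,0],[0,0.002,0,0,0],[0,0.003,0,0,0],[0,0.003,0,0,0]]]';python3 -m creep '[[[0,0.001,0,0,0],[0,0.002,0,0,0],[0,0.003,0,0,0],[0,0.003,0,0,0]]]'; python3 -m creep '[[[0,0.001,0,0,0],[0,0.002,0,0,0],[0,0.003,0,0,0],[0,0.003,0,0,0]]]'
```

```text
time_s: 4.9
tool_pos: [488.9, 22.9, 94.3]
tcp_rot: [180.0, -0.0, 3.9]
ft_force: [-0.1, -0.0, 0.1]
finger_gap: -0.2
time_s: 5.23
tool_pos: [489.0, 19.3, 94.2]
tcp_rot: [180.0, 0.0, 3.8]
ft_force: [0.0, 0.1, 0.2]
finger_gap: -0.1
time_s: 5.57
tool_pos: [489.2, 16.7, 94.3]
tcp_rot: [180.0, 0.0, 3.9]
ft_force: [0.1, 0.3, -1.1]
finger_gap: -0.2
time_s: 5.9
tool_pos: [489.5, 14.0, 94.3]
tcp_rot: [-180.0, -0.0, 3.9]
ft_force: [0.5, 1.2, 0.6]
finger_gap: -0.1
time_s: 6.23
tool_pos: [489.6, 12.0, 94.3]
tcp_rot: [-179.9, -0.0, 3.9]
ft_force: [-1.1, 4.0, 0.6]
finger_gap: -0.2
time_s: 6.57
tool_pos: [489.8, 9.0, 94.3]
tcp_rot: [-179.9, -0.0, 3.9]
ft_force: [-1.2, 4.7, -0.3]
finger_gap: -0.1
```

```bash
python3 -m creep '[[[0,0.001,0,0,0],[0,0.002,0,0,0],[0,0.003,0,0,0],[0,0.003,0,0,0]]]'; python3 -m creep '[[[0,0.001,0,0,0],[0,0.002,0,0,0],[0,0.003,0,0,0],[0,0.003,0,0,0]]]';python3 -m creep '[[[0,0.001,0,0,0],[0,0.002,0,0,0],[0,0.003,0,0,0],[0,0.003,0,0,0]]]'; python3 -m creep '[[[0,0.001,0,0,0],[0,0.002,0,0,0],[0,0.002,0,0,0]]]'
```

```text
time_s: 6.9
tool_pos: [490.1, 5.1, 94.3]
tcp_rot: [-180.0, -0.0, 3.9]
ft_force: [-0.7, 4.1, 1.2]
finger_gap: 0.2
time_s: 7.23
tool_pos: [490.2, 1.1, 94.2]
tcp_rot: [180.0, 0.0, 3.8]
ft_force: [-0.2, 0.0, 0.3]
finger_gap: 0.5
time_s: 7.57
tool_pos: [490.4, -1.3, 94.3]
tcp_rot: [180.0, 0.0, 3.9]
ft_force: [-0.3, -0.1, 0.4]
finger_gap: -0.2
time_s: 7.82
tool_pos: [490.6, -3.2, 94.3]
tcp_rot: [180.0, 0.0, 3.9]
ft_force: [-0.0, -0.4, 0.1]
finger_gap: -0.3
```

```bash
python3 -m creep '[[[0,0.001,0,0,0],[0,0.001,0,0,0]]]'; python3 - <<'E'
from h import *
snap('wrist','w2.png')
E
```

```text
time_s: 7.98
tool_pos: [490.7, -3.8, 94.3]
tcp_rot: [-180.0, -0.0, 3.9]
ft_force: [-0.4, 0.9, -0.3]
finger_gap: -0.3
```

View pics/w2.png

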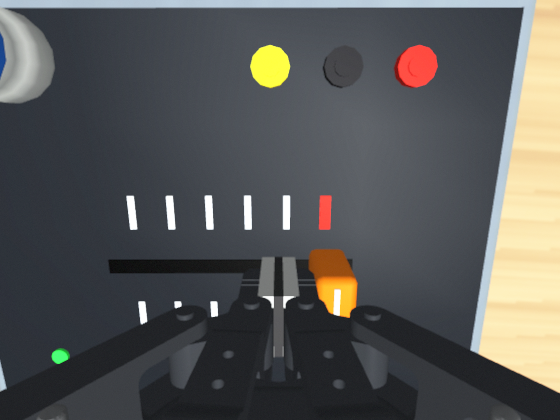

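The lever now stands beside the red mark, with its foot at about (328,258) under the mark at (325,212), and light contact force agrees. Next I'll back off, go over the top, and come down on the right side.

```bash
python3 -m creep '[[[0,-0.01,0,0,0],[0,-0.01,0,0,0],[0,-0.01,-0.025,0,0],[0,-0.01,-0.045,0,0],[0,-0.01,-0.045,0,0],[0,0.01,-0.045,0,0],[-0.003,0.04,-0.045,0,0],[-0.003,0.07,-0.045,0,0],[-0.003,0.07,-0.045,0,0],[-0.003,0.07,-0.045,0,0]]]'; python3 -m creep '[[[0,0,0.02,0,0],[0,0,0.045,0,0],[0,0,0.045,0,0],[0,0,0.045,0,0]]]'; python3 - <<'E'
from h import *
snap('wrist','w3.png')
E
```

```text
time_s: 8.87
tool_pos: [492.2, -75.5, 138.9]
tcp_rot: [180.0, 0.0, 3.7]
ft_force: [-0.3, 0.2, 0.4]
finger_gap: -0.0
time_s: 9.2
tool_pos: [491.4, -72.6, 93.6]
tcp_rot: [-179.9, 0.2, 4.0]
ft_force: [1.3, 0.6, 0.1]
finger_gap: 0.1
```

View pics/w3.png

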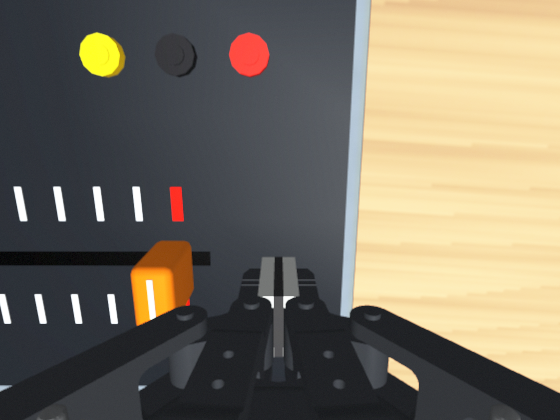

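The lever is still at zero, its foot beside the red mark at (177,204), with the fingers to its right. Now I'll push towards +y.

```bash
python3 -m creep '[[[0,-0.004,0,0,0],[0,-0.008,0,0,0],[0,-0.012,0,0,0],[0,-0.015,0,0,0],[0,-0.018,0,0,0],[0,-0.018,0,0,0]]]'; python3 -m creep '[[[0,-0.001,0,0,0],[0,-0.002,0,0,0],[0,-0.003,0,0,0],[0,-0.003,0,0,0]]]'; python3 -m creep '[[[0,-0.001,0,0,0],[0,-0.002,0,0,0],[0,-0.003,0,0,0],[0,-0.003,0,0,0]]]'; python3 -m creep '[[[0,-0.001,0,0,0],[0,-0.002,0,0,0],[0,-0.003,0,0,0],[0,-0.003,0,0,0]]]'; python3 -m creep '[[[0,-0.001,0,0,0],[0,-0.002,0,0,0],[0,-0.003,0,0,0],[0,-0.003,0,0,0]]]'
```

```text
time_s: 9.75
tool_pos: [491.2, -55.1, 94.6]
tcp_rot: [-180.0, -0.0, 3.9]
ft_force: [-0.1, -0.4, -0.5]
finger_gap: -0.6
time_s: 10.08
tool_pos: [490.9, -52.9, 94.3]
tcp_rot: [-180.0, 0.0, 3.9]
ft_force: [-0.6, 0.6, -0.3]
finger_gap: -0.0
time_s: 10.42
tool_pos: [490.7, -49.8, 94.3]
tcp_rot: [-180.0, -0.0, 3.9]
ft_force: [0.6, 0.4, 0.1]
finger_gap: 0.2
time_s: 10.75
tool_pos: [490.6, -47.1, 94.3]
tcp_rot: [180.0, -0.0, 3.9]
ft_force: [0.4, -0.8, -0.1]
finger_gap: 0.4
time_s: 11.08
tool_pos: [490.4, -45.0, 94.3]
tcp_rot: [179.9, 0.0, 3.8]
ft_force: [0.3, -4.4, 0.6]
finger_gap: 0.2
```

```bash
python3 -m creep '[[[0,-0.001,0,0,0],[0,-0.002,0,0,0],[0,-0.003,0,0,0],[0,-0.003,0,0,0]]]'; python3 -m creep '[[[0,-0.001,0,0,0],[0,-0.002,0,0,0],[0,-0.003,0,0,0],[0,-0.003,0,0,0]]]'; python3 -m creep '[[[0,-0.001,0,0,0],[0,-0.002,0,0,0],[0,-0.003,0,0,0],[0,-0.003,0,0,0]]]'; python3 -m creep '[[[0,-0.001,0,0,0],[0,-0.002,0,0,0],[0,-0.003,0,0,0],[0,-0.003,0,0,0]]]'; python3 -m creep '[[[0,-0.001,0,0,0],[0,-0.002,0,0,0],[0,-0.003,0,0,0],[0,-0.003,0,0,0]]]'
```

```text
time_s: 11.42
tool_pos: [490.2, -42.0, 94.3]
tcp_rot: [179.9, 0.0, 3.8]
ft_force: [-0.2, -4.9, 0.4]
finger_gap: -0.1
time_s: 11.75
tool_pos: [489.9, -37.4, 94.3]
tcp_rot: [-180.0, -0.0, 3.9]
ft_force: [0.7, -0.1, -0.1]
finger_gap: -0.1
time_s: 12.08
tool_pos: [489.7, -34.4, 94.3]
tcp_rot: [-180.0, -0.0, 3.9]
ft_force: [0.1, 0.5, -0.3]
finger_gap: 0.2
time_s: 12.42
tool_pos: [489.5, -31.8, 94.3]
tcp_rot: [-180.0, -0.0, 3.9]
ft_force: [0.6, 1.3, -0.0]
finger_gap: 0.1
time_s: 12.75
tool_pos: [489.4, -29.2, 94.3]
tcp_rot: [180.0, 0.0, 3.9]
ft_force: [1.0, -1.4, 0.2]
finger_gap: 0.2
```

First click felt, with the force dropping near y = -40. Contact is back near -29.

```bash
python3 -m creep '[[[0,-0.001,0,0,0],[0,-0.002,0,0,0],[0,-0.003,0,0,0],[0,-0.003,0,0,0]]]'; python3 -m creep '[[[0,-0.001,0,0,0],[0,-0.002,0,0,0],[0,-0.003,0,0,0],[0,-0.003,0,0,0]]]'; python3 -m creep '[[[0,-0.001,0,0,0],[0,-0.002,0,0,0],[0,-0.003,0,0,0],[0,-0.003,0,0,0]]]'; python3 -m creep '[[[0,-0.001,0,0,0],[0,-0.002,0,0,0],[0,-0.003,0,0,0],[0,-0.003,0,0,0]]]'; python3 -m creep '[[[0,-0.001,0,0,0],[0,-0.002,0,0,0],[0,-0.003,0,0,0],[0,-0.003,0,0,0]]]'
```

```text
time_s: 13.08
tool_pos: [489.2, -27.1, 94.3]
tcp_rot: [179.9, 0.0, 3.8]
ft_force: [-0.3, -4.2, 0.2]
finger_gap: 0.2
time_s: 13.42
tool_pos: [489.0, -24.1, 94.3]
tcp_rot: [179.9, 0.0, 3.8]
ft_force: [0.4, -4.3, -0.0]
finger_gap: -0.0
time_s: 13.75
tool_pos: [488.7, -19.2, 94.3]
tcp_rot: [-180.0, -0.0, 3.9]
ft_force: [0.1, 0.2, -0.9]
finger_gap: -0.2
time_s: 14.08
tool_pos: [488.5, -16.6, 94.3]
tcp_rot: [-180.0, -0.0, 3.9]
ft_force: [0.2, 0.5, -0.1]
finger_gap: 0.0
time_s: 14.42
tool_pos: [488.3, -13.8, 94.3]
tcp_rot: [-180.0, -0.0, 3.9]
ft_force: [-0.6, -0.4, -0.2]
finger_gap: -0.3
```

Second click felt. The third should snap at about y = -4, so I'll take smaller steps.

```bash
python3 -m creep '[[[0,-0.001,0,0,0],[0,-0.002,0,0,0],[0,-0.003,0,0,0],[0,-0.003,0,0,0]]]'; python3 -m creep '[[[0,-0.001,0,0,0],[0,-0.002,0,0,0],[0,-0.003,0,0,0],[0,-0.003,0,0,0]]]'; python3 -m creep '[[[0,-0.001,0,0,0],[0,-0.002,0,0,0],[0,-0.002,0,0,0]]]'
```

```text
time_s: 14.75
tool_pos: [488.1, -11.2, 94.3]
tcp_rot: [180.0, 0.0, 3.9]
ft_force: [0.8, -0.9, 0.2]
finger_gap: 0.1
time_s: 15.08
tool_pos: [487.9, -9.1, 94.3]
tcp_rot: [179.9, 0.0, 3.8]
ft_force: [0.9, -4.3, 0.2]
finger_gap: -0.1
time_s: 15.33
tool_pos: [487.8, -7.1, 94.3]
tcp_rot: [179.9, 0.0, 3.8]
ft_force: [0.2, -3.4, 0.5]
finger_gap: -0.3
```

```bash
python3 -m creep '[[[0,-0.001,0,0,0],[0,-0.001,0,0,0]]]'; python3 -m creep '[[[0,-0.001,0,0,0],[0,-0.001,0,0,0]]]'; python3 -m creep '[[[0,-0.001,0,0,0],[0,-0.001,0,0,0]]]'
```

```text
time_s: 15.5
tool_pos: [487.7, -6.0, 94.3]
tcp_rot: [179.9, 0.0, 3.8]
ft_force: [-0.2, -4.4, 1.6]
finger_gap: -0.0
time_s: 15.67
tool_pos: [487.7, -4.1, 94.3]
tcp_rot: [180.0, -0.0, 3.9]
ft_force: [0.5, -2.4, 0.8]
finger_gap: 0.1
time_s: 15.83
tool_pos: [487.6, -3.0, 94.3]
tcp_rot: [180.0, -0.0, 3.9]
ft_force: [0.5, -0.8, 0.2]
finger_gap: -0.1
```

```bash
python3 -m creep '[[[0,0,0,0,0],[0,0,0,0,0]]]'; python3 -m creep '[[[0,0.008,0,0,0],[0,0.015,0,0,0],[0,0.025,0,0,0],[0,0.025,0,0,0]]]'; python3 - <<'E'
from h import *
snap('wrist','w4.png')
E
```

```text
time_s: 16.0
tool_pos: [487.6, -3.6, 94.3]
tcp_rot: [180.0, 0.0, 3.9]
ft_force: [0.3, -4.9, 1.6]
finger_gap: 0.1
time_s: 16.33
tool_pos: [489.3, -30.5, 94.1]
tcp_rot: [180.0, 0.0, 3.7]
ft_force: [0.5, -0.7, -0.1]
finger_gap: 0.2
```

View pics/w4.png

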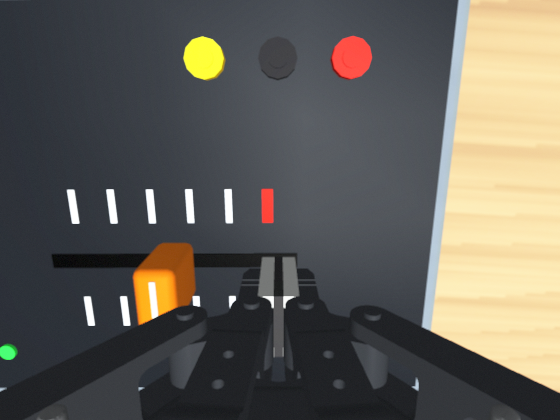

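The lever's top line is at about (153,300) and its foot at about (178,246), between the second mark (190) and the third (151). So the third snap may not have happened. I'll measure it.

```bash
cat > lev.py <<'E'
from h import *
def lev(f=None):
    s=snap('wrist',f);c=cv2.cvtColor(s['color'],cv2.COLOR_RGB2HSV);m=(c[:,:,0]>5)&(c[:,:,0]<18)&(c[:,:,1]>180)&(c[:,:,2]>120)
    v,u=np.nonzero(m);P=np.array([pt(s,a,b) for a,b in zip(u,v)])
    P=P[(P[:,2]>76)&(P[:,2]<118)&(P[:,0]>450)&(P[:,0]<530)]
    d=np.array([-.0655,.99785]);t=P[:,:2]@d-np.array([487.4,-26.5])@d
    k=P[:,2]>110
    print(env.state()['time_s'],'n',len(t),'all range',np.percentile(t,[1,99]),'top',np.percentile(t[k],[1,50,99]) if k.any() else None)
if __name__=='__main__': lev()
E
python3 lev.py; python3 -m creep '[[[0,0,0,0,0],[0,0,0,0,0],[0,0,0,0,0],[0,0,0,0,0]]]';python3 lev.py
```

```text
16.4333 n 2088 all range [32.03116746 47.29286681] top [32.14032184 35.17633778 47.75507694]
time_s: 16.77
tool_pos: [489.3, -27.7, 94.3]
tcp_rot: [-180.0, -0.0, 3.9]
ft_force: [-0.7, 0.3, 0.2]
finger_gap: 0.1
16.8167 n 2066 all range [28.19884569 43.64177704] top [28.31376603 34.2166468  44.17610874]
```

The lever is centred at 36 mm: it slipped back, so the third click was never crossed and the small force dips were motion transients. I'll push on; the crest is at about TCP y = -1.5, and the 63 mm limit would be at about +16.

```bash
python3 -m creep '[[[0,-0.004,0,0,0],[0,-0.008,0,0,0],[0,-0.012,0,0,0],[0,-0.014,0,0,0],[0,-0.015,0,0,0],[0,-0.015,0,0,0]]]'; python3 -m creep '[[[0,-0.001,0,0,0],[0,-0.002,0,0,0],[0,-0.003,0,0,0],[0,-0.004,0,0,0],[0,-0.005,0,0,0],[0,-0.005,0,0,0]]]';  python3 -m creep '[[[0,-0.001,0,0,0],[0,-0.002,0,0,0],[0,-0.003,0,0,0],[0,-0.003,0,0,0]]]'; python3 -m creep '[[[0,0,0,0,0],[0,0,0,0,0]]]'
```

```text
time_s: 17.32
tool_pos: [488.3, -12.6, 94.3]
tcp_rot: [-180.0, -0.0, 3.9]
ft_force: [0.2, 0.0, -0.8]
finger_gap: 0.1
time_s: 17.82
tool_pos: [487.9, -9.2, 94.3]
tcp_rot: [179.9, 0.0, 3.8]
ft_force: [0.9, -3.9, -0.2]
finger_gap: -0.3
time_s: 18.15
tool_pos: [487.7, -6.2, 94.3]
tcp_rot: [179.9, 0.0, 3.8]
ft_force: [0.6, -4.1, 0.5]
finger_gap: -0.3
time_s: 18.32
tool_pos: [487.7, -5.9, 94.3]
tcp_rot: [180.0, 0.0, 3.8]
ft_force: [0.1, -5.2, 1.3]
finger_gap: -0.2
```

```bash
python3 -m creep '[[[0,-0.001,0,0,0],[0,-0.002,0,0,0],[0,-0.003,0,0,0],[0,-0.003,0,0,0],[0,-0.003,0,0,0]]]'; python3 -m creep '[[[0,-0.001,0,0,0],[0,-0.001,0,0,0],[0,-0.001,0,0,0]]]'; python3 lev.py
```

```text
time_s: 18.73
tool_pos: [487.5, -1.2, 94.3]
tcp_rot: [-180.0, -0.0, 3.9]
ft_force: [1.2, 0.1, -0.3]
finger_gap: 0.1
time_s: 18.98
tool_pos: [487.4, -0.8, 94.3]
tcp_rot: [-180.0, -0.0, 3.9]
ft_force: [-0.2, -0.3, -0.7]
finger_gap: 0.1
19.0333 n 1706 all range [42.85231056 58.49302059] top [42.9014373  49.14176707 58.85666835]
```

The force has gone and the lever snapped ahead. Now I'll back off, raise and check.

```bash
python3 -m creep '[[[0,0.01,0,0,0],[0,0.03,0,0,0],[0,0.03,-0.03,0,0],[0,0.03,-0.07,0,0],[0,0.03,-0.1,0,0],[0,0.03,-0.1,0,0],[0,0.03,-0.1,0,0],[0,0.03,-0.1,0,0],[0,0.03,-0.1,0,0]]]'; python3 - <<'E'
from lev import *
lev('w5.png')
E
```

```text
time_s: 19.78
tool_pos: [488.6, -31.6, 193.2]
tcp_rot: [180.0, 0.1, 3.9]
ft_force: [-0.4, 0.1, -0.7]
finger_gap: 0.0
19.8333 n 697 all range [45.92465431 61.66419069] top [46.12287055 48.78130493 61.8970927 ]
```

View pics/w5.png

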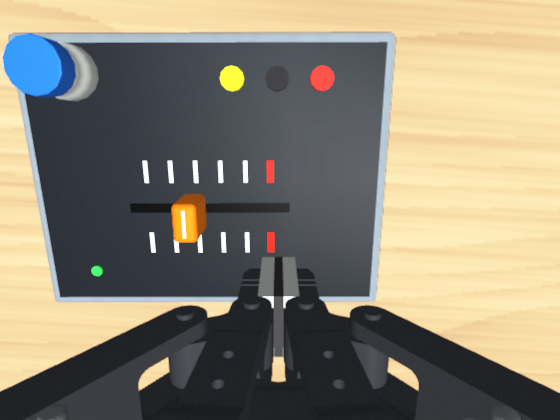

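The lever's foot at about (198,205) lies between the third marks, (195,171) and (200,242). It measures 53.8 mm from zero, and the gripper is clear. I'll compare the bystanders with the first picture and hand in.

```bash
python3 - <<'E'
from h import *
o=np.load('last_top.npz')['color'].astype(float);n=snap('top')['color'].astype(float)
for k,(u,v) in dict(jar=(251,181),motor=(180,214),gear=(417,227),sd=(150,172)).items():
    q=np.s_[v-14:v+14,u-18:u+18]; print(k,cv2.phaseCorrelate(o[q].mean(2),n[q].mean(2)),abs(o[q]-n[q]).mean())
print(env.state()['ft_force'],env.close_job())
E
```

```text
jar ((0.10093481657999703, -0.09089820035705287), 1.0252471017566767) 8.19510582010582
motor ((0.09175342512692453, -0.1173114172430143), 1.0893207829694416) 11.51984126984127
gear ((0.09492829303800576, 0.17542969831302635), 1.054153061767372) 10.003306878306878
sd ((-0.12197066225709463, -0.06653925559979434), 1.1721463942348112) 10.51818783068783
the job is handed in; nothing more can be done
[ 0.85778539  0.40843162 -0.22988473] None
```

I pushed the lever back to its zero stop, then pushed it the other way through three clicks. It now rests in the third click, and the job is handed in at about 20 s of the 72 s allowed. The fingers were shut throughout, used as a single fingertip, with pushes of about 5 N at most in the readings.

- **Zero stop:** it started in the second click. The wrist picture showed it at the red mark afterwards.
- **Third click:** my first try stopped just short of the crest. I misread small force dips as the snap, and the picture and measurement showed the lever had slipped back to the second click (36 mm). I pushed again and the force dropped to zero.
- **Last checks:** the lever measured 53.8 mm from zero with the arm clear. One earlier reading taken with the finger right beside it gave 50.7 mm, still inside the band. The jar, motor, wheel and screwdriver showed no shift (under 0.2 pixel, about 0.6 mm), and nothing was touching the tool.

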